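# Put the mixed-up sanding drums back on their own holders

### The job

All four sanding drums have been put away on the wrong holders: put every drum on the holder of its own colour, upright and fully down over its spindle, let go of it, and finish with the spare white holder empty. A holder takes only one drum, so park a drum on the spare holder's spindle whenever you need a free place, and never put or drop one on the bench. Leave the jar of shoe cream among the holders where it stands.

Things in the scene. Friction and masses are not known exactly. Their poses are not given: they have to be found in the camera images.
- drum_red_mid (a point): red sanding drum: upright red sleeve with a black core, 56 mm diameter, 50 mm high, with a 28 mm bore right through from top to bottom; about 0.12 kg, loose. The point is its centre, half-way up (25 mm above its underside); z is its axis, up. It starts on the spindle of a holder of another colour.
- drum_blue_mid (a point): blue sanding drum: upright blue sleeve with a black core, 56 mm diameter, 50 mm high, with a 28 mm bore right through from top to bottom; about 0.12 kg, loose. The point is its centre, half-way up (25 mm above its underside); z is its axis, up. It starts on the spindle of a holder of another colour.
- drum_yellow_mid (a point): yellow sanding drum: upright yellow sleeve with a black core, 56 mm diameter, 50 mm high, with a 28 mm bore right through from top to bottom; about 0.12 kg, loose. The point is its centre, half-way up (25 mm above its underside); z is its axis, up. It starts on the spindle of a holder of another colour.
- drum_green_mid (a point): green sanding drum: upright green sleeve with a black core, 56 mm diameter, 50 mm high, with a 28 mm bore right through from top to bottom; about 0.12 kg, loose. The point is its centre, half-way up (25 mm above its underside); z is its axis, up. It starts on the spindle of a holder of another colour.
- holder_red: red holder: fixed round disc, 100 mm diameter, 12 mm thick, lying on the bench, with a steel spindle of 10 mm diameter standing up from its centre to 42 mm above the bench. Origin at the centre of the disc's underside, at bench height; z up. A drum fully down on it has its centre 37 mm above the bench.
- holder_blue: blue holder: fixed round disc, 100 mm diameter, 12 mm thick, lying on the bench, with a steel spindle of 10 mm diameter standing up from its centre to 42 mm above the bench. Origin at the centre of the disc's underside, at bench height; z up. A drum fully down on it has its centre 37 mm above the bench.
- holder_yellow: yellow holder: fixed round disc, 100 mm diameter, 12 mm thick, lying on the bench, with a steel spindle of 10 mm diameter standing up from its centre to 42 mm above the bench. Origin at the centre of the disc's underside, at bench height; z up. A drum fully down on it has its centre 37 mm above the bench.
- holder_green: green holder: fixed round disc, 100 mm diameter, 12 mm thick, lying on the bench, with a steel spindle of 10 mm diameter standing up from its centre to 42 mm above the bench. Origin at the centre of the disc's underside, at bench height; z up. A drum fully down on it has its centre 37 mm above the bench.
- holder_spare: spare holder (plain white, empty at the start): fixed round disc, 100 mm diameter, 12 mm thick, lying on the bench, with a steel spindle of 10 mm diameter standing up from its centre to 42 mm above the bench. Origin at the centre of the disc's underside, at bench height; z up. A drum fully down on it has its centre 37 mm above the bench.
- cream_jar_mid (a point): closed round jar of shoe cream with a black lid, 48 mm diameter, 70 mm high, loose, standing on the bench among the holders. The point is its centre, half-way up; it is to be left alone.
Things that resemble listed ones, but are neither listed nor needed, are in the scene too. Leave any orange look-alike of the part that bears drum_yellow_mid alone. What is shaped like the part that bears drum_green_mid but pink is not meant.

How it is judged:
By the outcome, as a careful person would: the job done as asked, in the order asked, and still so for the second after the job is handed in, with the robot touching nothing.
It also fails if it takes over 115 s, if anything falls off the work surface, if the arm or the gripper's body presses on something with over 40 N, if the wrist force passes 120 N, or if a joint passes its speed limit or range.

### The arm

A 6-joint arm with a two-finger parallel gripper is mounted at the origin on the work surface. World frame = base frame: x ahead of the robot, y to its left, z up, the work surface at z = 0. Lengths are in mm, angles in rad, forces in N, time in s.
With the tool pointing down it reaches from about 300 to 775 mm from the base axis. Payload 14.6 kg.
Tool frame: the origin (TCP) lies at the very end of the fingers, on their centre line; the grasp point (between the pads) lies 19 mm behind it; z points along the fingers, y is the direction in which the jaws open and shut (so a half turn about z gives the same grasp; the last joint's range is limited). The gripper opens to 94 mm and grips with 3 to 60 N. Pads are 16 mm wide; open, the fingers measure 119 mm over their backs; the gripper's body (75 mm by 177 mm) begins 78 mm behind the grasp point.
Start: joints at [-1.329, 0.3, 1.521, -0, 1.321, -0.067], TCP at [167.146, -523.976, 183.646] pointing down, gripper open.
Joint ranges: [-3.03, 3.03], [-0.79, 2.21], [0.23, 2.52], [-1.04, 4.18], [0, 3.07], [-2.55, 2.55]. Speed limits (rad/s): [2.22, 2.22, 2.57, 3.14, 3.14, 3.14].

### API

Orientations are given as [roll, pitch, yaw] about the fixed x, y, z axes, in that order (R = Rz(yaw) Ry(pitch) Rx(roll)).
In Python, from cell import manip gives the robot as it stands.
- The arm moves only by the shell command python3 -m inch 'ROWS' [FORCE]. ROWS is a JSON object of lists of equal length, an entry for each row: "grip": the opening, from -1 (shut) to 1 (fully open), so that 0 is half open; "travel": the shift along the world's x, y, z in cm, a list of three; "turn": the turn, a rotation vector about the world's x, y, z in degrees, a list of three. A call has 1 to 10 rows; each row is the pose to reach, as a shift and turn from the pose measured when the call began; what a row does not reach only later rows make up. A row lasts 1/8 s, in which the tool goes at most 62.5 mm and 10.7 degrees, less where a joint would pass 70% of its speed; a pose out of reach is approached as far as the arm can. A call with a gripper value outside its range is refused whole. The fingers move at their own pace and stop on an object; FORCE is the grip in N (left out, the last holds). Time passes only in rows, so rows that repeat a pose let the fingers close. It gives the time, the measured TCP pose, the force and the opening at its end, in the units of the state.
- manip.read_state(): the state, without advancing time (a new reading comes with each control period).
- manip.camera(name): name is "scene" or "top" or "wrist"; returns (picture, depth): 384x512x3 uint8, red, green, blue; 384x512 float32, mm along the optical axis (not along the pixel's ray), 0 where there is no reading.
- manip.calibration(name): a dict with "fx", "fy", "cx", "cy" (pixels), "world_from_camera" (4x4, takes a point from camera to world coordinates). Camera axes: x right, y up, looking along -z (the intrinsics and any distortion apply to the point x, -y, -z); pixel columns grow to the right and rows downward; lengths in mm; the calibration is good to about 2 mm. The wrist camera is an equidistant fisheye: a pixel r from the principal point sees the ray r / f radians off the axis. A picture is of the moment at which its call begins: read the wrist's pose just before it. calibration takes no time and is no camera call; for the wrist camera it gives the pose at the moment of the call.
- manip.sign_off(): hands the job in, once; it reports no verdict.
Trained networks look in the newest picture that a camera, given by its name, has taken for a name from the list of things; names that differ only in an ending like _2 or _b are one class to them, and where a whole thing is asked for, a point or a joint stands for the part that bears it (a point fixed in the world has none). Each returns a list of dicts, best first, with "p" (0 to 1); they miss things now and then, are a little off and sometimes report something else, mostly with a low value. They report only what shows in the picture. A call takes as long as a camera call. They do not tell look-alikes from the thing itself.
- manip.look_for(camera, label): "bbox" ([left, top, right, bottom] in pixels, round what is visible of it).
The state is a dict: "clock": time; "joints": joint angles; "qd": joint speeds; "effort": joint torques, N m; "eef_pos": TCP position; "eef_rot": TCP orientation; "wrist_force": force on the tool from outside, world axes, zero at the start; "moment": the same for the moment, N m; "finger_gap": finger opening in mm.
Only numpy, scipy, OpenCV 4.12 (cv2) and the standard library are available. Lean on these libraries where they do the work, as an engineer would, in place of code of your own. Each camera call takes 0.05 s, during which the arm holds its last target.

## Working session

There is one attempt and no reset: what is moved stays moved. The work goes in short steps, Python scripts to look and compute and a shell command to move; the robot and the scene stay as the last step left them, time stands still between calls to the robot, and variables do not carry over. Pictures are saved under pics/ and viewed, and the job is handed in when it is done.

```bash
ls; mkdir -p pics; cat > h.py <<'E'
import numpy as np, cv2
from cell import manip
def shot(cam,name):
    p,d=manip.camera(cam); cv2.imwrite(f'pics/{name}.png',cv2.cvtColor(p,cv2.COLOR_RGB2BGR)); np.save(f'pics/{name}.npy',d); return p,d
def world(cam,u,v,z,c=None):
    c=c or manip.calibration(cam)
    T=np.array(c['world_from_camera'])
    return (T@np.array([(u-c['cx'])/c['fx']*z,-(v-c['cy'])/c['fy']*z,-z,1]))[:3]
def cloud(cam,d):
    c=manip.calibration(cam);T=np.array(c['world_from_camera'])
    v,u=np.indices(d.shape)
    P=np.stack([(u-c['cx'])/c['fx']*d,-(v-c['cy'])/c['fy']*d,-d,np.ones_like(d)],-1)
    return (P@T.T)[...,:3]
E
python3 - <<'E'
from h import *
for c in ('top','scene'):
    shot(c,c+'0')
    k=manip.calibration(c); print(c,{a:(np.round(b,3).tolist()) for a,b in k.items()})
print(manip.read_state())
for n in ['drum_red_mid','drum_blue_mid','drum_yellow_mid','drum_green_mid','holder_red','holder_blue','holder_yellow','holder_green','holder_spare','cream_jar_mid']:
    print(n,[(np.round(r['bbox']).tolist(),round(r['p'],2)) for r in manip.look_for('top',n)][:4])
E
```

```text
pics
top {'fx': 425.337, 'fy': 425.337, 'cx': 259.027, 'cy': 186.514, 'world_from_camera': [[-0.013, 0.987, -0.157, 376.58], [-1.0, -0.012, 0.009, -31.601], [0.007, 0.157, 0.988, 1097.832], [0.0, 0.0, 0.0, 1.0]]}
scene {'fx': 397.221, 'fy': 397.221, 'cx': 250.645, 'cy': 189.276, 'world_from_camera': [[0.01, -0.74, 0.672, 1262.391], [1.0, 0.01, -0.003, -41.68], [-0.004, 0.672, 0.74, 829.269], [0.0, 0.0, 0.0, 1.0]]}
{'clock': 0.1, 'joints': array([-1.32860963e+00,  3.00408261e-01,  1.52154336e+00, -4.80046730e-06,
        1.32069039e+00, -6.65673180e-02]), 'qd': array([-2.22865111e-05, -1.81660896e-03, -1.58495148e-03, -7.09158214e-04,
        1.63472762e-03,  1.33598063e-04]), 'effort': array([ 1.09152374e-03, -5.32644045e+01, -3.53284514e+01,  7.09357182e-02,
        2.34783848e-02, -8.21177673e-05]), 'eef_pos': array([ 167.07844206, -523.72855181,  183.13676396]), 'eef_rot': array([-3.14054531e+00, -6.51617348e-05,  3.08755169e-01]), 'wrist_force': array([-0.43940131, -0.1825822 , -0.45675911]), 'moment': array([-0.02047259, -0.01570952,  0.04009632]), 'finger_gap': 93.91171842133767}
drum_red_mid [([122.0, 213.0, 147.0, 237.0], 0.78)]
drum_blue_mid [([240.0, 204.0, 264.0, 225.0], 0.82)]
drum_yellow_mid [([377.0, 217.0, 405.0, 238.0], 0.96), ([330.0, 204.0, 354.0, 228.0], 0.9), ([320.0, 199.0, 361.0, 236.0], 0.54)]
drum_green_mid [([289.0, 144.0, 316.0, 171.0], 0.9), ([344.0, 144.0, 370.0, 170.0], 0.6)]
holder_red [([286.0, 144.0, 320.0, 181.0], 0.69)]
holder_blue [([318.0, 198.0, 360.0, 236.0], 0.88)]
holder_yellow [([119.0, 205.0, 156.0, 247.0], 0.89)]
holder_green [([232.0, 192.0, 268.0, 235.0], 0.88)]
holder_spare []
cream_jar_mid [([235.0, 155.0, 261.0, 179.0], 0.58)]
```

```bash
python3 - <<'E'
import cv2
a=cv2.imread('pics/top0.png'); b=a[120:270,90:440]; cv2.imwrite('pics/top0c.png',cv2.resize(b,(800,343),interpolation=cv2.INTER_CUBIC))
E
```

```text
(no output)
```

View pics/top0.png

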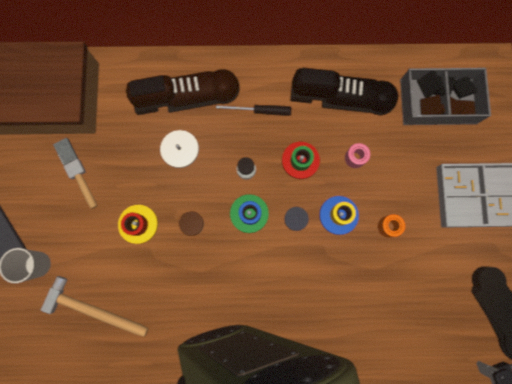

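View pics/scene0.png

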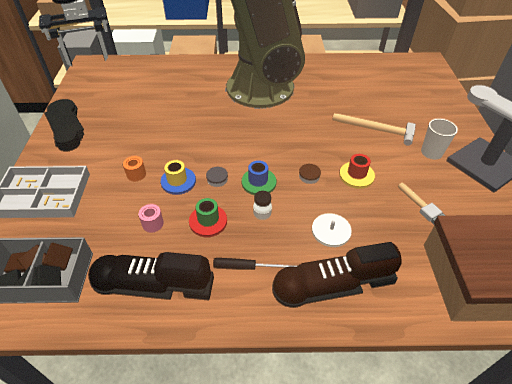

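```bash
sleep 1
```

```text
(no output)
```

View pics/top0c.png

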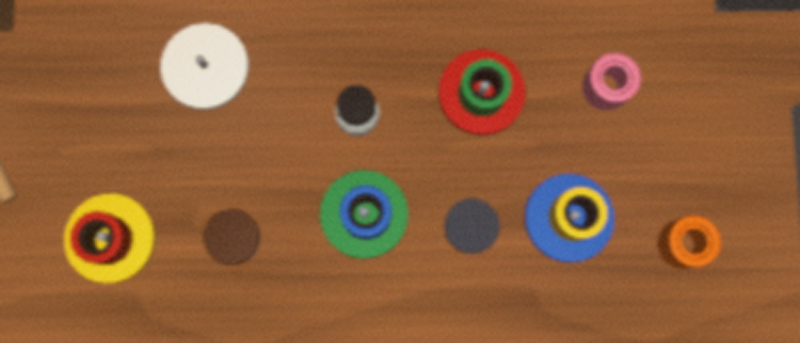

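The top view shows these pieces, by pixel:
- **Red disc (300,160):** carries the green drum.
- **Green disc (249,213):** carries the blue drum.
- **Blue disc (339,215):** carries the yellow drum.
- **Yellow disc (138,224):** carries the red drum.
- **White spare disc (179,149):** empty.
- **Jar:** (246,167).

**Look-alikes:**
- The orange ring (393,226) could be taken for the yellow drum, and the network did report it as that.
- The pink ring (359,155) could be taken for the green drum.
- The flat tins at (191,223) and (296,218) are the brown and dark ones.

I choose by sleeve colour. Next I measure positions.

```bash
cat > meas.py <<'E'
from h import *
from scipy.optimize import least_squares
def plane(cam,u,v,z):
    c=manip.calibration(cam);T=np.array(c['world_from_camera'])
    r=np.stack([(u-c['cx'])/c['fx'],-(v-c['cy'])/c['fy'],-np.ones_like(u,float)],-1)@T[:3,:3].T
    return (T[:3,3]+r*((z-T[2,3])/r[:,2])[:,None])[:,:2]
HUE={'red':[(0,7),(173,180)],'yellow':[(22,35)],'green':[(50,85)],'blue':[(100,125)]}
def masks(p):
    h=cv2.cvtColor(p,cv2.COLOR_RGB2HSV); o={}
    for k,rs in HUE.items():
        m=np.zeros(h.shape[:2],bool)
        for a,b in rs: m|=(h[...,0]>=a)&(h[...,0]<=b)
        o[k]=m&(h[...,1]>130)&(h[...,2]>50)
        o[k][:120]=0;o[k][260:]=0;o[k][:,:90]=0;o[k][:,420:]=0
    o['white']=(h[...,1]<60)&(h[...,2]>170); w=o['white'];w[:120]=0;w[200:]=0;w[:,:150]=0;w[:,220:]=0
    return o
def circ(cam,m,z,R):
    cs,_=cv2.findContours(m.astype(np.uint8),cv2.RETR_EXTERNAL,cv2.CHAIN_APPROX_NONE)
    c=max(cs,key=lambda x:cv2.contourArea(cv2.convexHull(x)))[:,0,:].astype(float)
    w=plane(cam,c[:,0],c[:,1],z)
    f=least_squares(lambda q:np.hypot(w[:,0]-q[0],w[:,1]-q[1])-q[2],[*w.mean(0),R],loss='soft_l1',f_scale=1.5)
    return f.x
E
python3 - <<'E'
from meas import *
p=cv2.cvtColor(cv2.imread('pics/top0.png'),cv2.COLOR_BGR2RGB); d=np.load('pics/top0.npy'); W=cloud('top',d)
for k,m in masks(p).items():
    n,l,s,c=cv2.connectedComponentsWithStats(m.astype(np.uint8))
    for i in range(1,n):
        if s[i,4]<60: continue
        mm=l==i; z=np.median(W[...,2][mm])
        big=s[i,2]>30
        print(k,s[i].tolist(),'zmed',round(float(z),1), 'disc' if big else 'drum', np.round(circ('top',mm,12 if big else 62,48 if big else 28),1))
for (u,v) in [(246,166),(359,155),(393,226),(191,223),(296,218)]: 
    print(u,v,np.round(W[v-2:v+3,u-2:u+3].reshape(-1,3).mean(0)))
# depth: drum tops
for k in ['red','yellow','green','blue']:pass
hi=(W[...,2]>50)&(W[...,2]<75); hi[:120]=0;hi[260:]=0;hi[:,:90]=0;hi[:,420:]=0
n,l,s,c=cv2.connectedComponentsWithStats(hi.astype(np.uint8))
for i in range(1,n):
    if s[i,4]>60: print('hi',s[i].tolist(),np.round(np.median(W[l==i],0),1),np.round((W[l==i].min(0)+W[l==i].max(0))/2,1))
E
```

```text
red [282, 141, 38, 38, 664] zmed 11.2 disc [ 619.1 -151.1   49.2]
red [122, 213, 24, 22, 251] zmed 61.2 drum [454.  265.3  26.4]
yellow [332, 202, 23, 23, 256] zmed 60.7 drum [ 473.4 -245.7   26.9]
yellow [118, 205, 40, 39, 674] zmed 11.8 disc [457.2 268.7  48.6]
green [292, 147, 20, 22, 124] zmed 60.9 drum [ 615.2 -149.5   24.3]
green [231, 196, 36, 36, 578] zmed 11.6 disc [480.5 -14.8  45. ]
blue [320, 197, 38, 37, 546] zmed 11.4 disc [ 473.4 -245.2   45.6]
blue [239, 201, 22, 23, 229] zmed 61.5 drum [478.3 -17.4  26.5]
white [160, 131, 39, 36, 1082] zmed 11.4 disc [653.1 166.5  48.4]
246 166 [592. -10.  69.]
359 155 [ 632. -307.    4.]
393 226 [ 444. -385.    4.]
191 223 [457. 131.  22.]
296 218 [ 466. -134.   22.]
hi [292, 146, 22, 22, 307] [ 616.4 -151.    60.4] [ 616.7 -151.5   58.2]
hi [238, 157, 17, 18, 248] [592.1  -9.9  69.4] [593.7 -10.   64.5]
hi [239, 201, 23, 23, 314] [479.1 -18.6  61.2] [478.9 -18.5  59.1]
hi [333, 202, 23, 23, 325] [ 473.5 -249.4   60.9] [ 473.9 -249.2   58.1]
hi [121, 212, 24, 23, 346] [455.2 267.9  61.1] [455.7 267.6  58.4]
```

```bash
python3 -m inch '{"grip":[1,1,1,1,1,1,1,1,1,1],"travel":[[4.5,3.7,0],[9,7.5,0],[13.5,11.2,0],[18,15,0],[22.5,18.7,0],[27,22.4,0],[31.5,26.1,0],[36,29.8,0],[40.5,33.6,0],[44.9,37.3,-2]],"turn":[[0,0,0],[0,0,0],[0,0,0],[0,0,0],[0,0,0],[0,0,0],[0,0,0],[0,0,0],[0,0,0],[0,0,0]]}' 15
python3 -m inch '{"grip":[1,1],"travel":[[0,0,0],[0,0,0]],"turn":[[0,0,0],[0,0,0]]}' 15
python3 - <<'E'
from h import *
shot('top','top1'); shot('wrist','w1'); print(manip.calibration('wrist'))
for n in ['drum_green_mid','holder_red']: print(manip.look_for('wrist',n)[:3])
E
```

```text
clock: 1.85
eef_pos: [618.2, -149.7, 164.9]
eef_rot: [3.14, -0.003, 0.309]
wrist_force: [0.5, -0.5, 0.2]
finger_gap: 93.6
clock: 2.1
eef_pos: [618.0, -149.9, 165.0]
eef_rot: [3.14, -0.002, 0.309]
wrist_force: [0.3, -0.2, 1.5]
finger_gap: 94.2
{'fx': 297.3186396354542, 'fy': 297.3186396354542, 'cx': 257.4639883640833, 'cy': 191.49904545935553, 'world_from_camera': array([[ 3.02591108e-01,  9.25254056e-01,  2.28787133e-01,
         6.83581106e+02],
       [-9.53118323e-01,  2.93234676e-01,  7.46919486e-02,
        -1.29177311e+02],
       [ 2.02070773e-03, -2.40662328e-01,  9.70606800e-01,
         3.66706063e+02],
       [ 0.00000000e+00,  0.00000000e+00,  0.00000000e+00,
         1.00000000e+00]])}
[{'bbox': [230.8, 153.5, 284.5, 213.2], 'p': 0.92}, {'bbox': [106.8, 141.9, 168.4, 188.4], 'p': 0.65}, {'bbox': [341.6, 186.3, 395.9, 231.7], 'p': 0.61}]
[{'bbox': [220.4, 135.9, 302.6, 214.8], 'p': 0.57}, {'bbox': [253.5, 259.6, 326.0, 317.2], 'p': 0.37}]
```

View pics/w1.png

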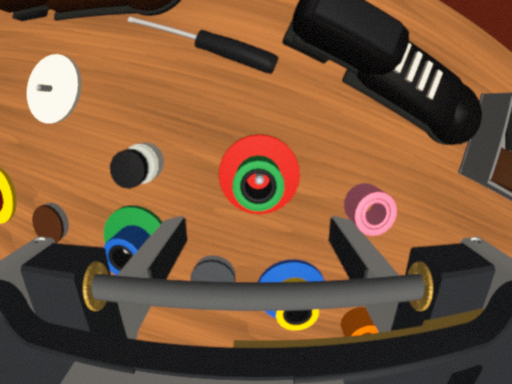

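The wrist view shows the green drum ring at (259,184) on the red disc (259,174), between the fingers. The pink ring is off to the right at (376,212). Next I refine with the wrist calibration.

```bash
cat >> meas.py <<'E'
def wplane(px,z,c):
    K=np.array([[c['fx'],0,c['cx']],[0,c['fy'],c['cy']],[0,0,1]])
    n=cv2.fisheye.undistortPoints(np.asarray(px,float).reshape(-1,1,2),K,np.zeros(4))[:,0]
    T=np.array(c['world_from_camera'])
    r=np.stack([n[:,0],-n[:,1],-np.ones(len(n))],-1)@T[:3,:3].T
    return (T[:3,3]+r*((z-T[2,3])/r[:,2])[:,None])[:,:2]
def wfit(p,col,near,z,R,c,rad=45):
    """outer-edge circle (world) of colour blob near pixel"""
    h=cv2.cvtColor(p,cv2.COLOR_RGB2HSV); m=np.zeros(h.shape[:2],np.uint8)
    if col=='white': m=((h[...,1]<60)&(h[...,2]>170)).astype(np.uint8)
    else:
        for a,b in HUE[col]: m|=((h[...,0]>=a)&(h[...,0]<=b)&(h[...,1]>110)&(h[...,2]>40)).astype(np.uint8)
    k=np.zeros_like(m); cv2.circle(k,tuple(int(x) for x in near),rad,1,-1); m&=k
    cs,_=cv2.findContours(m,cv2.RETR_EXTERNAL,cv2.CHAIN_APPROX_NONE)
    q=cv2.convexHull(max(cs,key=lambda x:cv2.contourArea(cv2.convexHull(x))))[:,0,:]
    w=wplane(q,z,c)
    f=least_squares(lambda x:np.hypot(w[:,0]-x[0],w[:,1]-x[1])-R,w.mean(0),loss='soft_l1',f_scale=1.)
    return np.round(f.x,1), round(float(np.sqrt(np.mean(f.fun**2))),1)
E
python3 - <<'E'
from meas import *
p=cv2.cvtColor(cv2.imread('pics/w1.png'),cv2.COLOR_BGR2RGB); c=manip.calibration('wrist')
print('green top',wfit(p,'green',(259,184),62,28,c,35))
print('red disc',wfit(p,'red',(259,174),12,50,c,50))
print('white',wfit(p,'white',(52,88),12,50,c,45))
t=cv2.cvtColor(cv2.imread('pics/top0.png'),cv2.COLOR_BGR2RGB)
E
```

```text
green top (array([ 619.7, -150.7]), 1.0)
red disc (array([ 620.2, -151.8]), 0.4)
white (array([654.6, 165.3]), 0.4)
```

```bash
python3 -m inch '{"grip":[1,1,1,1,1,-1,-1,-1,-1,-1],"travel":[[0.1,-0.1,-4],[0.1,-0.1,-8],[0.1,-0.1,-11],[0.1,-0.1,-13.9],[0.1,-0.1,-13.9],[0.1,-0.1,-13.9],[0.1,-0.1,-13.9],[0.1,-0.1,-13.9],[0.1,-0.1,-13.9],[0.1,-0.1,-13.9]],"turn":[[0,0,0],[0,0,0],[0,0,0],[0,0,0],[0,0,0],[0,0,0],[0,0,0],[0,0,0],[0,0,0],[0,0,0]]}' 20
python3 -m inch '{"grip":[-1,-1,-1,-1],"travel":[[0,0,0],[0,0,3],[0,0,6],[0,0,10]],"turn":[[0,0,0],[0,0,0],[0,0,0],[0,0,0]]}' 20
```

```text
clock: 3.55
eef_pos: [618.9, -151.7, 27.0]
eef_rot: [3.139, -0.004, 0.308]
wrist_force: [-1.7, 0.6, 3.1]
finger_gap: 55.2
clock: 4.05
eef_pos: [618.4, -151.6, 127.1]
eef_rot: [3.14, -0.002, 0.308]
wrist_force: [1.1, 0.4, -0.8]
finger_gap: 54.6
```

```bash
python3 -m inch '{"grip":[-1,-1,-1,-1,-1,-1,-1,-1],"travel":[[0.6,5,0],[1.2,10,0],[1.8,15,0],[2.4,20,0],[3,25,0],[3.3,29,0],[3.6,31.8,0],[3.6,31.8,0]],"turn":[[0,0,0],[0,0,0],[0,0,0],[0,0,0],[0,0,0],[0,0,0],[0,0,0],[0,0,0]]}' 20
python3 - <<'E'
from meas import *
c=manip.calibration('wrist'); p,_=shot('wrist','w2'); print(manip.read_state()['eef_pos'])
E
```

```text
clock: 5.05
eef_pos: [654.0, 168.2, 126.4]
eef_rot: [3.14, -0.001, 0.31]
wrist_force: [0.8, -1.1, -1.2]
finger_gap: 54.6
[654.08696025 166.75755422 126.55616227]
```

View pics/w2.png

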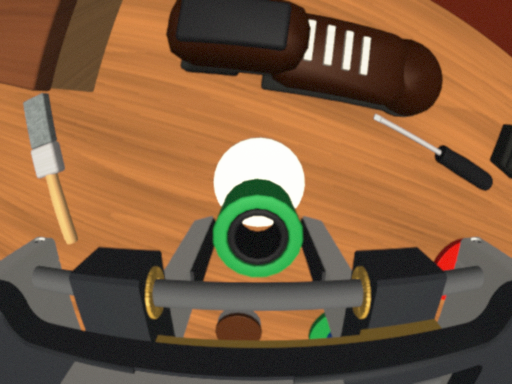

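The green drum is in the jaws at (258,232) and the white disc is at (259,182). I measure both.

```bash
python3 - <<'E'
from meas import *
p=cv2.cvtColor(cv2.imread('pics/w2.png'),cv2.COLOR_BGR2RGB); c=manip.calibration('wrist')
print('drum',wfit(p,'green',(258,232),161.5,28,c,60)); print('disc',wfit(p,'white',(259,182),12,50,c,55))
h=p[140:190,200:320]
q=[(x,y) for x in range(205,315) for y in range(130,195) if p[y,x].min()>180]
hull=cv2.convexHull(np.array(q,np.int32))[:,0,:]; w=wplane(hull,12,c); w=w[hull[:,1]<175]
f=least_squares(lambda x:np.hypot(w[:,0]-x[0],w[:,1]-x[1])-50,w.mean(0)-[30,0]);print('disc upper arc',f.x,np.abs(f.fun).max())
E
```

```text
drum (array([656.4, 167.7]), 2.3)
disc (array([654.2, 165.4]), 0.7)
disc upper arc [653.82540638 165.27483317] 0.46429810660058735
```

```bash
python3 -m inch '{"grip":[-1,-1,-1,-1,-1,-1],"travel":[[-0.1,-0.1,-3],[-0.1,-0.1,-6],[-0.1,-0.1,-7.5],[-0.1,-0.1,-9],[-0.1,-0.1,-9.8],[-0.1,-0.1,-9.8]],"turn":[[0,0,0],[0,0,0],[0,0,0],[0,0,0],[0,0,0],[0,0,0]]}' 20
```

```text
clock: 5.85
eef_pos: [653.1, 165.7, 28.5]
eef_rot: [3.14, -0.001, 0.309]
wrist_force: [-0.6, 0.9, -1.4]
finger_gap: 55.0
```

```bash
python3 -m inch '{"grip":[0.6,0.8,1,1,1,1,1,1],"travel":[[0,0,-0.1],[0,0,-0.1],[0,0,-0.1],[0,0,-0.1],[0,0,4],[0,0,8],[0,0,12],[0,0,12]],"turn":[[0,0,0],[0,0,0],[0,0,0],[0,0,0],[0,0,0],[0,0,0],[0,0,0],[0,0,0]]}' 20
python3 - <<'E'
from meas import *
c=manip.calibration('wrist'); p,_=shot('wrist','w3')
print('drum',wfit(p,'green',(258,184),62,28,c,60)); print('disc',wfit(p,'white',(259,182),12,50,c,60))
E
```

```text
clock: 6.85
eef_pos: [654.4, 166.0, 152.2]
eef_rot: [3.139, -0.007, 0.309]
wrist_force: [-0.4, -1.0, -0.8]
finger_gap: 94.2
drum (array([654.6, 166.4]), 1.2)
disc (array([654.6, 167. ]), 0.7)
```

View pics/w3.png

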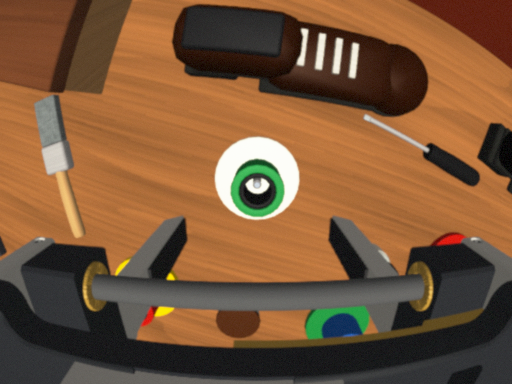

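The green drum is seated on the white holder, with the spindle visible through the bore at (258,184). Next is the red drum.

```bash
python3 -m inch '{"grip":[1,1,1,1,1,1],"travel":[[-4.4,2.3,0],[-8.8,4.5,0],[-13.2,6.8,0],[-17.6,9,0],[-19.9,10.2,0],[-19.9,10.2,0]],"turn":[[0,0,0],[0,0,0],[0,0,0],[0,0,0],[0,0,0],[0,0,0]]}' 20
python3 - <<'E'
from meas import *
c=manip.calibration('wrist'); p,_=shot('wrist','w4'); print(manip.read_state()['eef_pos'])
print('drum',wfit(p,'red',(258,184),62,28,c,60)); print('disc',wfit(p,'yellow',(259,182),12,50,c,60))
E
```

```text
clock: 7.65
eef_pos: [453.2, 268.2, 148.9]
eef_rot: [3.14, -0.002, 0.311]
wrist_force: [0.1, -0.0, 0.1]
finger_gap: 93.9
[454.24642415 267.74424705 149.01373912]
drum (array([457.5, 270.7]), 1.2)
disc (array([457.9, 269.8]), 0.5)
```

View pics/w4.png

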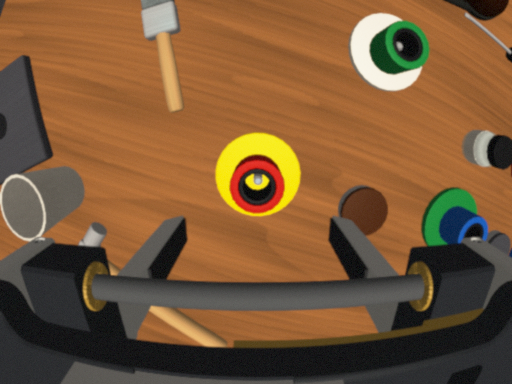

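The red drum is at (257,184) on the yellow disc, between the jaws. I grasp it.

```bash
python3 -m inch '{"grip":[1,1,1,1,-1,-1,-1,-1,-1],"travel":[[0.3,0.2,-4],[0.3,0.2,-8],[0.3,0.2,-12.2],[0.3,0.2,-12.2],[0.3,0.2,-12.2],[0.3,0.2,-12.2],[0.3,0.2,-12.2],[0.3,0.2,-12.2],[0.3,0.2,-12.2]],"turn":[[0,0,0],[0,0,0],[0,0,0],[0,0,0],[0,0,0],[0,0,0],[0,0,0],[0,0,0],[0,0,0]]}' 20
python3 -m inch '{"grip":[-1,-1,-1,-1],"travel":[[0,0,3],[0,0,6],[0,0,10],[0,0,10]],"turn":[[0,0,0],[0,0,0],[0,0,0],[0,0,0]]}' 20
```

```text
clock: 8.82
eef_pos: [457.4, 269.9, 27.5]
eef_rot: [3.14, -0.003, 0.31]
wrist_force: [-0.2, -1.0, 4.3]
finger_gap: 54.7
clock: 9.32
eef_pos: [458.5, 270.5, 130.1]
eef_rot: [3.14, -0.008, 0.31]
wrist_force: [0.3, -0.2, -1.1]
finger_gap: 54.5
```

```bash
python3 -m inch '{"grip":[-1,-1,-1,-1,-1,-1,-1,-1,-1,-1],"travel":[[1.9,-5,0],[3.8,-10,0],[5.8,-15,0],[7.7,-20,0],[9.6,-25,0],[11.5,-30,0],[13.4,-35,0],[15.3,-40,0],[16.2,-42.2,0],[16.2,-42.2,0]],"turn":[[0,0,0],[0,0,0],[0,0,0],[0,0,0],[0,0,0],[0,0,0],[0,0,0],[0,0,0],[0,0,0],[0,0,0]]}' 20
python3 - <<'E'
from meas import *
c=manip.calibration('wrist'); p,_=shot('wrist','w5'); s=manip.read_state();print(s['eef_pos'],s['finger_gap'])
E
```

```text
clock: 10.58
eef_pos: [620.1, -152.8, 128.2]
eef_rot: [3.142, -0.006, 0.308]
wrist_force: [1.2, 0.5, -1.2]
finger_gap: 54.6
[ 619.98003029 -151.5758526   128.59118002] 54.799913130645514
```

View pics/w5.png

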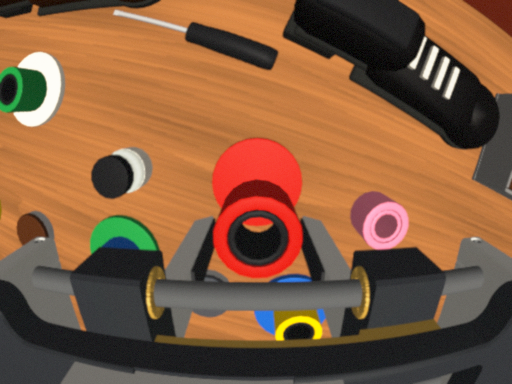

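The red drum is held at (258,235) over the red disc (258,180), lined up as before. I lower it.

```bash
python3 -m inch '{"grip":[-1,-1,-1,-1,-1,-1],"travel":[[0,0,-3],[0,0,-6],[0,0,-7.5],[0,0,-9],[0,0,-10],[0,0,-10]],"turn":[[0,0,0],[0,0,0],[0,0,0],[0,0,0],[0,0,0],[0,0,0]]}' 20
```

```text
clock: 11.38
eef_pos: [620.0, -151.5, 28.5]
eef_rot: [-3.141, -0.006, 0.309]
wrist_force: [-0.1, 0.4, -1.5]
finger_gap: 54.3
```

```bash
python3 -m inch '{"grip":[0.6,0.8,1,1,1,1,1,1],"travel":[[0,0,-0.1],[0,0,-0.1],[0,0,-0.1],[0,0,-0.1],[0,0,4],[0,0,8],[0,0,12],[0,0,12]],"turn":[[0,0,0],[0,0,0],[0,0,0],[0,0,0],[0,0,0],[0,0,0],[0,0,0],[0,0,0]]}' 20
python3 - <<'E'
from meas import *
c=manip.calibration('wrist'); p,_=shot('wrist','w6')
print('disc',wfit(p,'red',(259,175),12,50,c,60))
cv2.imwrite('pics/w6c.png',cv2.resize(cv2.cvtColor(p[110:240,160:360],cv2.COLOR_RGB2BGR),(800,520)))
E
```

```text
clock: 12.38
eef_pos: [621.3, -151.9, 152.1]
eef_rot: [3.138, -0.011, 0.309]
wrist_force: [1.4, -0.1, -1.2]
finger_gap: 93.9
disc (array([ 620.3, -151.6]), 0.5)
```

View pics/w6c.png

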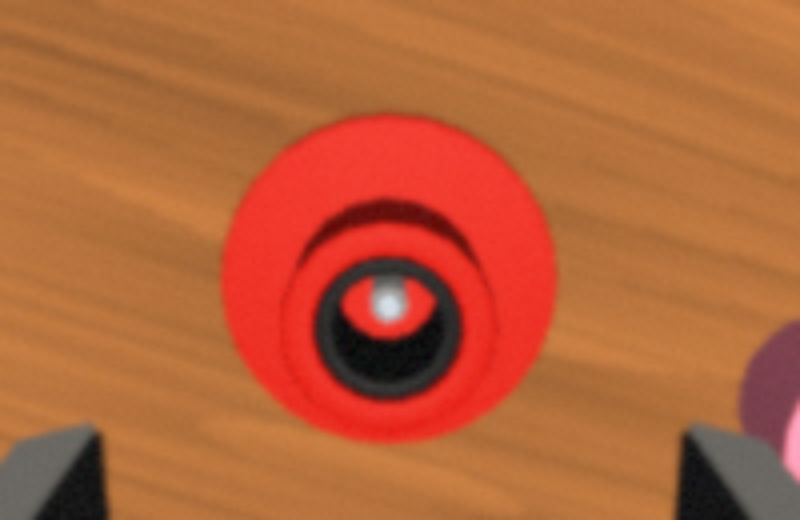

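The red drum is seated upright on the red disc with the spindle in its bore. Next is the yellow drum on the blue disc, not the orange ring.

```bash
python3 -m inch '{"grip":[1,1,1,1,1],"travel":[[-4.2,-2.7,0],[-8.4,-5.4,0],[-12.6,-8,0],[-14.8,-9.5,0],[-14.8,-9.5,0]],"turn":[[0,0,0],[0,0,0],[0,0,0],[0,0,0],[0,0,0]]}' 20
python3 - <<'E'
from meas import *
c=manip.calibration('wrist'); p,_=shot('wrist','w7'); print(manip.read_state()['eef_pos'])
print('drum',wfit(p,'yellow',(258,184),62,28,c,60)); print('disc',wfit(p,'blue',(259,182),12,50,c,60))
E
```

```text
clock: 13.05
eef_pos: [471.1, -247.2, 148.8]
eef_rot: [3.141, -0.007, 0.307]
wrist_force: [0.4, 0.2, -0.1]
finger_gap: 93.9
[ 472.05986176 -246.69830692  148.91649822]
drum (array([ 476.5, -248.2]), 1.0)
disc (array([ 474.3, -245.8]), 1.1)
```

View pics/w7.png

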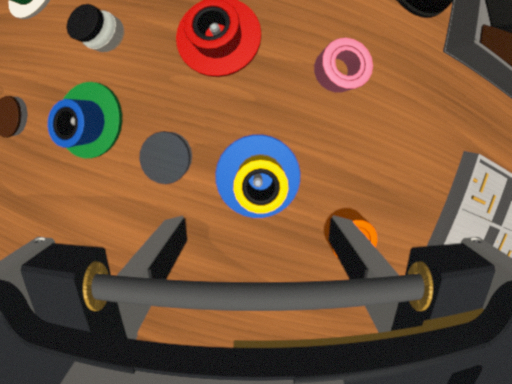

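The yellow drum is at (261,186) on the blue disc, and the orange ring is clear of the right finger's path. I grasp it.

```bash
python3 -m inch '{"grip":[1,1,1,1,-1,-1,-1,-1,-1],"travel":[[0.4,-0.1,-4],[0.4,-0.1,-8],[0.4,-0.1,-12.2],[0.4,-0.1,-12.2],[0.4,-0.1,-12.2],[0.4,-0.1,-12.2],[0.4,-0.1,-12.2],[0.4,-0.1,-12.2],[0.4,-0.1,-12.2]],"turn":[[0,0,0],[0,0,0],[0,0,0],[0,0,0],[0,0,0],[0,0,0],[0,0,0],[0,0,0],[0,0,0]]}' 20
python3 -m inch '{"grip":[-1,-1,-1,-1],"travel":[[0,0,3],[0,0,6],[0,0,10],[0,0,10]],"turn":[[0,0,0],[0,0,0],[0,0,0],[0,0,0]]}' 20
```

```text
clock: 14.22
eef_pos: [476.3, -247.9, 27.4]
eef_rot: [3.141, -0.008, 0.308]
wrist_force: [-0.9, 0.4, 5.0]
finger_gap: 54.5
clock: 14.72
eef_pos: [477.3, -248.5, 129.9]
eef_rot: [3.137, -0.011, 0.308]
wrist_force: [0.2, 0.8, -1.2]
finger_gap: 54.8
```

```bash
python3 -m inch '{"grip":[-1,-1,-1,-1,-1,-1,-1,-1,-1,-1],"travel":[[-0.2,5.5,0],[-0.4,11,0],[-0.6,16.5,0],[-0.8,22,0],[-1,27.5,0],[-1.2,33,0],[-1.4,38.5,0],[-1.6,44,0],[-1.8,49,0],[-1.9,51.8,0]],"turn":[[0,0,0],[0,0,0],[0,0,0],[0,0,0],[0,0,0],[0,0,0],[0,0,0],[0,0,0],[0,0,0],[0,0,0]]}' 20
python3 - <<'E'
from meas import *
for i in range(3): manip.camera('top')
c=manip.calibration('wrist'); p,_=shot('wrist','w8'); s=manip.read_state();print(s['eef_pos'],s['finger_gap'])
E
```

```text
clock: 15.98
eef_pos: [457.2, 271.4, 128.3]
eef_rot: [3.137, -0.009, 0.31]
wrist_force: [0.4, -0.3, -0.5]
finger_gap: 54.7
[457.70123245 269.20015635 128.62682567] 54.428678407296466
```

View pics/w8.png

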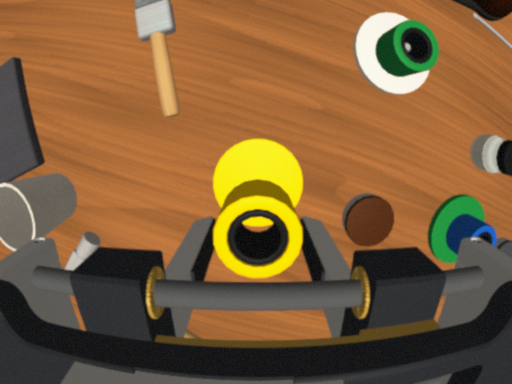

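The yellow drum (258,236) lines up over the yellow disc (258,181). I lower it.

```bash
python3 -m inch '{"grip":[-1,-1,-1,-1,-1,-1],"travel":[[0,0,-3],[0,0,-6],[0,0,-7.5],[0,0,-9],[0,0,-10],[0,0,-10]],"turn":[[0,0,0],[0,0,0],[0,0,0],[0,0,0],[0,0,0],[0,0,0]]}' 20
```

```text
clock: 16.92
eef_pos: [457.7, 269.1, 28.5]
eef_rot: [3.137, -0.009, 0.308]
wrist_force: [-0.7, -1.0, -0.8]
finger_gap: 54.7
```

```bash
python3 -m inch '{"grip":[0.6,0.8,1,1,1,1,1,1],"travel":[[0,0,-0.1],[0,0,-0.1],[0,0,-0.1],[0,0,-0.1],[0,0,4],[0,0,8],[0,0,12],[0,0,12]],"turn":[[0,0,0],[0,0,0],[0,0,0],[0,0,0],[0,0,0],[0,0,0],[0,0,0],[0,0,0]]}' 20
python3 - <<'E'
from meas import *
c=manip.calibration('wrist'); p,_=shot('wrist','w9')
cv2.imwrite('pics/w9c.png',cv2.resize(cv2.cvtColor(p[110:240,160:360],cv2.COLOR_RGB2BGR),(800,520)))
E
```

```text
clock: 17.92
eef_pos: [458.9, 269.7, 151.4]
eef_rot: [3.138, -0.014, 0.309]
wrist_force: [-0.4, -0.2, 0.3]
finger_gap: 94.3
```

View pics/w9c.png

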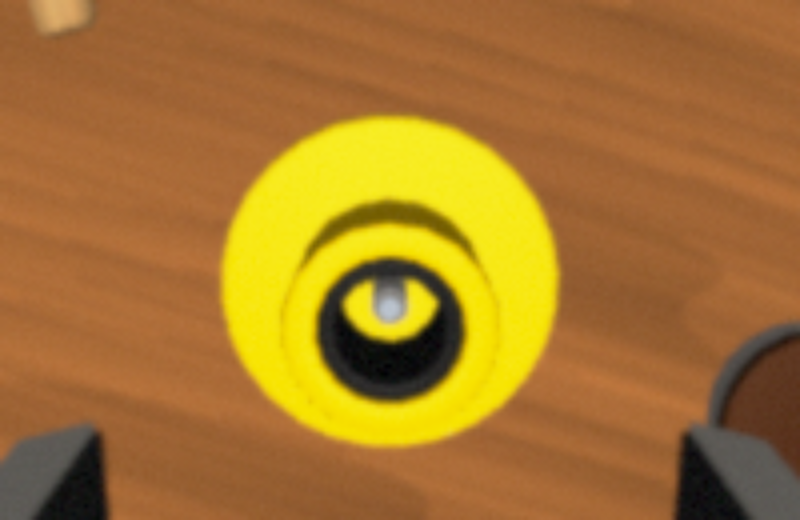

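The yellow drum is seated. Next is the blue drum, with a small correction to the tilt that has crept in.

```bash
python3 -m inch '{"grip":[1,1,1,1,1,1,1],"travel":[[0.4,-5.5,0],[0.8,-11,0],[1.2,-16.5,0],[1.6,-22,0],[2,-27,0],[2.1,-28.6,0],[2.1,-28.6,0]],"turn":[[0,0,0],[-0.2,0.7,0],[-0.2,0.7,0],[-0.2,0.7,0],[-0.2,0.7,0],[-0.2,0.7,0],[-0.2,0.7,0]]}' 20
python3 - <<'E'
from meas import *
c=manip.calibration('wrist'); p,_=shot('wrist','w10'); s=manip.read_state();print(s['eef_pos'],s['eef_rot'])
print('drum',wfit(p,'blue',(258,184),62,28,c,60)); print('disc',wfit(p,'green',(259,182),12,50,c,60))
E
```

```text
clock: 18.85
eef_pos: [478.8, -16.9, 148.4]
eef_rot: [3.138, 0.003, 0.307]
wrist_force: [0.1, 0.2, -0.3]
finger_gap: 94.1
[478.7971366  -16.05727894 148.60993327] [3.13806620e+00 3.08085399e-03 3.08260354e-01]
drum (array([481.4, -16.7]), 1.2)
disc (array([481.2, -14.7]), 1.2)
```

View pics/w10.png

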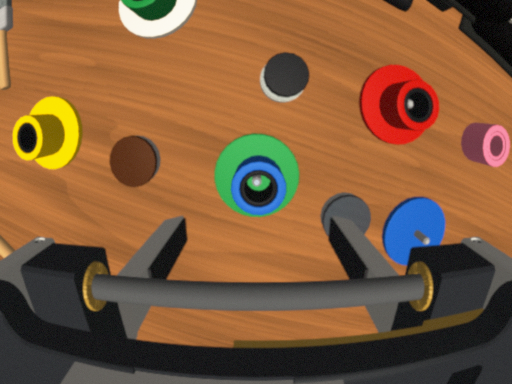

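The blue drum is at (258,186) on the green disc. The dark tin at (346,215) sits about 40 mm beyond the right finger. I grasp the blue drum.

```bash
python3 -m inch '{"grip":[1,1,1,1,-1,-1,-1,-1,-1],"travel":[[0.2,-0.1,-4],[0.2,-0.1,-8],[0.2,-0.1,-12.2],[0.2,-0.1,-12.2],[0.2,-0.1,-12.2],[0.2,-0.1,-12.2],[0.2,-0.1,-12.2],[0.2,-0.1,-12.2],[0.2,-0.1,-12.2]],"turn":[[0,0,0],[0,0,0],[0,0,0],[0,0,0],[0,0,0],[0,0,0],[0,0,0],[0,0,0],[0,0,0]]}' 20
python3 -m inch '{"grip":[-1,-1,-1,-1],"travel":[[0,0,3],[0,0,6],[0,0,10],[0,0,10]],"turn":[[0,0,0],[0,0,0],[0,0,0],[0,0,0]]}' 20
```

```text
clock: 20.02
eef_pos: [481.1, -17.1, 27.1]
eef_rot: [3.138, 0.002, 0.308]
wrist_force: [-0.9, 1.3, 5.4]
finger_gap: 56.2
clock: 20.52
eef_pos: [482.2, -17.3, 129.3]
eef_rot: [3.136, -0.002, 0.308]
wrist_force: [0.5, -0.7, -1.7]
finger_gap: 56.0
```

To the blue disc at (474.3,-246).

```bash
python3 -m inch '{"grip":[-1,-1,-1,-1,-1,-1],"travel":[[-0.2,-5.5,0],[-0.4,-11,0],[-0.6,-16.5,0],[-0.7,-21,0],[-0.8,-22.9,0],[-0.8,-22.9,0]],"turn":[[0,0,0],[0,0,0],[0,0,0],[0,0,0],[0,0,0],[0,0,0]]}' 20
python3 - <<'E'
from meas import *
c=manip.calibration('wrist'); p,_=shot('wrist','w11'); s=manip.read_state();print(s['eef_pos'],s['finger_gap'])
E
```

```text
clock: 21.28
eef_pos: [473.8, -246.4, 128.3]
eef_rot: [3.137, -0.001, 0.307]
wrist_force: [0.2, -0.8, -0.7]
finger_gap: 56.3
[ 474.03453647 -245.54384524  128.59444483] 56.15746088470933
```

View pics/w11.png

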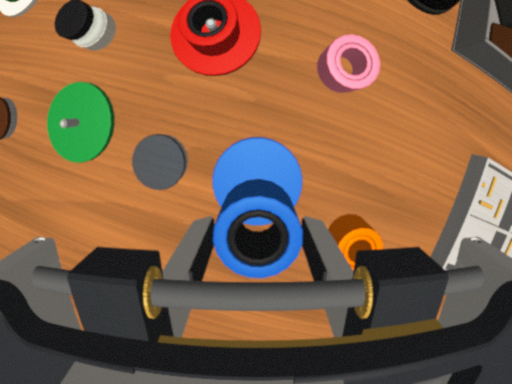

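The blue drum (258,234) lines up over the blue disc (257,180). I lower it.

```bash
python3 -m inch '{"grip":[-1,-1,-1,-1,-1,-1],"travel":[[0,0,-3],[0,0,-6],[0,0,-7.5],[0,0,-9],[0,0,-10],[0,0,-10]],"turn":[[0,0,0],[0,0,0],[0,0,0],[0,0,0],[0,0,0],[0,0,0]]}' 20
```

```text
clock: 22.08
eef_pos: [474.0, -245.4, 28.4]
eef_rot: [3.137, -0.001, 0.308]
wrist_force: [0.0, 0.6, -0.4]
finger_gap: 56.4
```

```bash
python3 -m inch '{"grip":[0.6,0.8,1,1,1,1,1,1],"travel":[[0,0,-0.1],[0,0,-0.1],[0,0,-0.1],[0,0,-0.1],[0,0,4],[0,0,8],[0,0,12],[0,0,12]],"turn":[[0,0,0],[0,0,0],[0,0,0],[0,0,0],[0,0,0],[0,0,0],[0,0,0],[0,0,0]]}' 20
python3 - <<'E'
from meas import *
c=manip.calibration('wrist'); p,_=shot('wrist','w12')
cv2.imwrite('pics/w12c.png',cv2.resize(cv2.cvtColor(p[110:240,160:360],cv2.COLOR_RGB2BGR),(800,520)))
E
```

```text
clock: 23.08
eef_pos: [475.2, -246.1, 151.3]
eef_rot: [3.133, -0.004, 0.308]
wrist_force: [0.5, 0.3, 0.5]
finger_gap: 93.9
```

View pics/w12c.png

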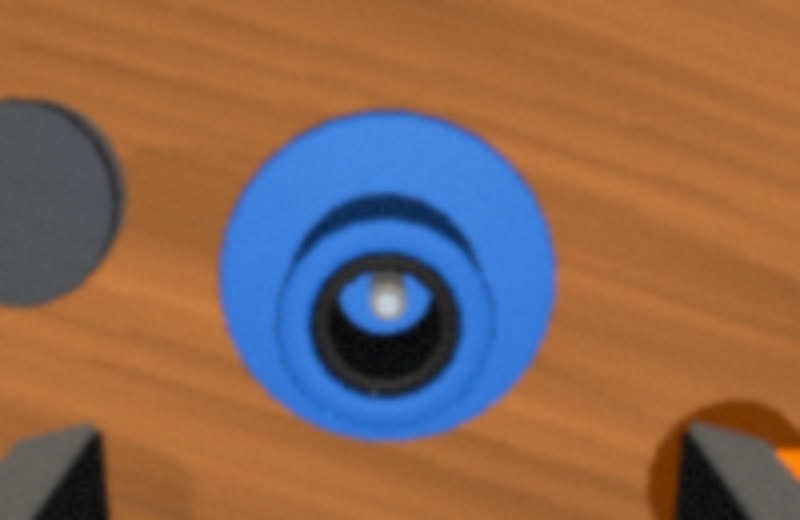

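The blue drum is seated. Back to the green drum on the spare.

```bash
python3 -m inch '{"grip":[1,1,1,1,1,1,1,1,1,1],"travel":[[2.1,5,0],[4.3,10,0],[6.5,15,0],[8.7,20,0],[10.9,25,0],[13,30,0],[15.2,35,0],[17.4,40,0],[17.9,41.2,0],[17.9,41.2,0]],"turn":[[0,0,0],[0.5,0.2,0],[0.5,0.2,0],[0.5,0.2,0],[0.5,0.2,0],[0.5,0.2,0],[0.5,0.2,0],[0.5,0.2,0],[0.5,0.2,0],[0.5,0.2,0]]}' 20
python3 - <<'E'
from meas import *
c=manip.calibration('wrist'); p,_=shot('wrist','w13'); s=manip.read_state();print(s['eef_pos'],s['eef_rot'])
print('drum',wfit(p,'green',(258,184),62,28,c,60)); print('disc',wfit(p,'white',(259,182),12,50,c,60))
E
```

```text
clock: 24.38
eef_pos: [652.9, 166.5, 147.5]
eef_rot: [-3.138, 0.001, 0.309]
wrist_force: [-0.2, 0.8, 0.6]
finger_gap: 93.9
[652.91378343 165.58229016 148.05361443] [-3.13791858e+00  2.35010051e-04  3.07655023e-01]
drum (array([654.6, 166.3]), 1.2)
disc (array([654.6, 166.9]), 0.7)
```

View pics/w13.png

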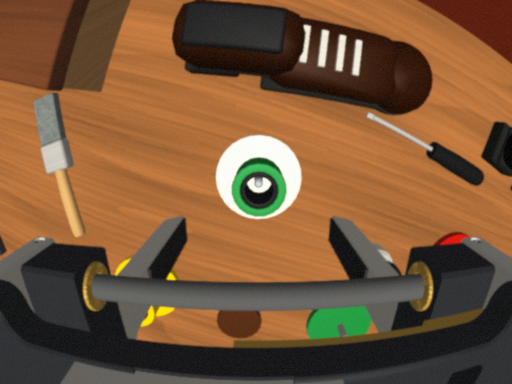

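The green drum is at (258,187) on the white disc. I grasp it.

```bash
python3 -m inch '{"grip":[1,1,1,1,-1,-1,-1,-1,-1],"travel":[[0.1,0.1,-4],[0.1,0.1,-8],[0.1,0.1,-12.1],[0.1,0.1,-12.1],[0.1,0.1,-12.1],[0.1,0.1,-12.1],[0.1,0.1,-12.1],[0.1,0.1,-12.1],[0.1,0.1,-12.1]],"turn":[[0,0,0],[0,0,0],[0,0,0],[0,0,0],[0,0,0],[0,0,0],[0,0,0],[0,0,0],[0,0,0]]}' 20
python3 -m inch '{"grip":[-1,-1,-1,-1],"travel":[[0,0,3],[0,0,6],[0,0,10],[0,0,10]],"turn":[[0,0,0],[0,0,0],[0,0,0],[0,0,0]]}' 20
```

```text
clock: 25.55
eef_pos: [654.1, 166.6, 27.5]
eef_rot: [-3.138, -0.0, 0.308]
wrist_force: [-0.8, -0.8, 4.0]
finger_gap: 54.9
clock: 26.05
eef_pos: [655.4, 166.9, 130.9]
eef_rot: [-3.139, -0.006, 0.308]
wrist_force: [0.6, -0.4, -2.1]
finger_gap: 54.9
```

```bash
python3 -m inch '{"grip":[-1,-1,-1,-1,-1,-1,-1],"travel":[[-3.8,-4,0],[-7.6,-8,0],[-11.4,-12,0],[-15.2,-16,0],[-17.4,-18.2,0],[-17.4,-18.2,0],[-17.4,-18.2,0]],"turn":[[0,0,0],[0,0,0],[0,0,0],[0,0,0],[0,0,0],[0,0,0],[0,0,0]]}' 20
python3 - <<'E'
from meas import *
c=manip.calibration('wrist'); p,_=shot('wrist','w14'); s=manip.read_state();print(s['eef_pos'],s['finger_gap'])
E
```

```text
clock: 26.92
eef_pos: [481.6, -14.8, 130.4]
eef_rot: [-3.138, -0.005, 0.308]
wrist_force: [0.6, 0.8, -1.3]
finger_gap: 55.2
[481.65498196 -14.55484992 130.41498377] 54.93737233040392
```

View pics/w14.png

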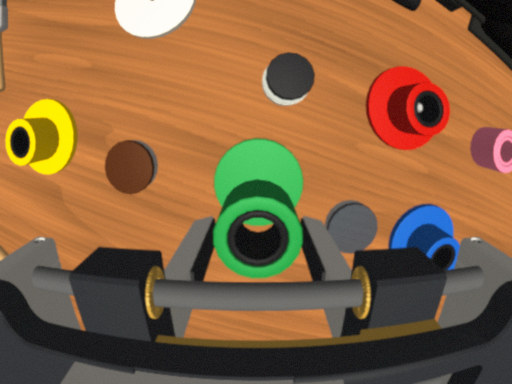

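The green drum (258,235) lines up over the green disc (258,181). I lower it.

```bash
python3 -m inch '{"grip":[-1,-1,-1,-1,-1,-1],"travel":[[0,-0.1,-3],[0,-0.1,-6],[0,-0.1,-7.5],[0,-0.1,-9],[0,-0.1,-10.2],[0,-0.1,-10.2]],"turn":[[0,0,0],[0,0,0],[0,0,0],[0,0,0],[0,0,0],[0,0,0]]}' 20
```

```text
clock: 27.72
eef_pos: [481.6, -15.5, 28.1]
eef_rot: [-3.138, -0.005, 0.308]
wrist_force: [0.6, 0.3, -1.2]
finger_gap: 54.8
```

Release, rise, and move clear to the side for a last look.

```bash
python3 -m inch '{"grip":[0.6,0.8,1,1,1,1,1,1],"travel":[[0,0,-0.1],[0,0,-0.1],[0,0,-0.1],[0,0,-0.1],[0,0,4],[0,0,8],[0,0,13],[0,0,15]],"turn":[[0,0,0],[0,0,0],[0,0,0],[0,0,0],[0,0,0],[0,0,0],[0,0,0],[0,0,0]]}' 20
python3 -m inch '{"grip":[1,1,1,1,1,1,1,1,1],"travel":[[-2,-5,0],[-5,-10,0],[-9,-15,1],[-13,-20,1],[-17,-25,1],[-20,-30,1],[-23,-35,1],[-26,-40,1],[-26,-40,1]],"turn":[[0,0,0],[0,0,0],[0,0,0],[0,0,0],[0,0,0],[0,0,0],[0,0,0],[0,0,0],[0,0,0]]}' 20
python3 - <<'E'
from meas import *
p,d=shot('top','top9'); W=cloud('top',d); q,_=shot('scene','scene9')
hi=(W[...,2]>45)&(W[...,2]<80); hi[:120]=0;hi[260:]=0;hi[:,:90]=0;hi[:,420:]=0
n,l,s,c=cv2.connectedComponentsWithStats(hi.astype(np.uint8))
for i in range(1,n):
    if s[i,4]>60: print('hi',s[i].tolist(),np.round(np.median(W[l==i],0),1),np.round((W[l==i].min(0)+W[l==i].max(0))/2,1))
a=np.vstack([cv2.resize(p[110:270,90:440],(700,320)),cv2.resize(q[130:260,90:400],(700,270))])
cv2.imwrite('pics/final.png',cv2.cvtColor(a,cv2.COLOR_RGB2BGR)); print(manip.read_state()['clock'])
E
```

```text
clock: 28.72
eef_pos: [482.4, -15.6, 181.0]
eef_rot: [-3.14, -0.008, 0.308]
wrist_force: [-0.4, -0.9, -1.2]
finger_gap: 93.9
clock: 29.85
eef_pos: [220.4, -417.7, 190.6]
eef_rot: [-3.139, -0.008, 0.304]
wrist_force: [0.1, 1.2, -0.2]
finger_gap: 93.9
hi [348, 143, 23, 22, 270] [ 625.  -296.7   48.6] [ 624.7 -296.2   50.5]
hi [292, 145, 23, 23, 324] [ 617.2 -152.8   60.6] [ 618.5 -152.6   56. ]
hi [238, 157, 17, 19, 254] [591.8  -9.9  69.3] [593.6  -9.9  59.8]
hi [239, 201, 22, 23, 316] [478.8 -18.3  61. ] [479.1 -17.4  55.4]
hi [331, 203, 24, 23, 341] [ 471.1 -245.4   60.6] [ 471.6 -246.1   55.8]
hi [121, 212, 25, 23, 366] [455.5 266.   60.6] [455.6 267.5  55.9]
hi [383, 214, 23, 23, 305] [ 442.9 -372.9   48.8] [ 443.4 -373.4   49.6]
29.95
```

View pics/final.png

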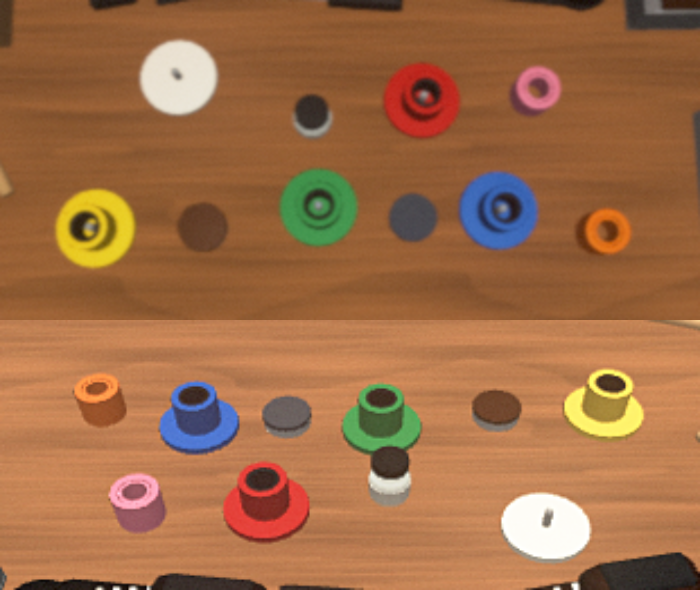

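All four drums are on discs of their own colour. Their tops are at about 61 mm where 62 mm is expected, the spindles show in the bores, the white holder is empty and the jar has not moved. I hand in.

```bash
python3 -c "
from cell import manip
print(manip.sign_off())"
```

```text
the job is handed in; nothing more can be done
None
```

All four drums are on the holders of their own colour, and the job is handed in. I parked green on the spare, moved red, yellow and blue to their own holders, then moved green to its own. The spare white holder is empty. It took about 30 s of the 115 s allowed.

- **Drums:** in the last pictures each one is upright with its spindle showing in the bore. The measured tops are at about 61 mm, where 62 mm means fully down.
- **Jar and look-alikes:** the jar reads the same position as at the start, to within 1 mm. I never touched the pink or orange rings, and the arm ended clear with the gripper open.
- **Forces:** the wrist force stayed below about 6 N at every reading.
- **Disagreements:** the overhead and wrist cameras differed by about 2–4 mm on position, within the 9 mm play on the spindles. Early on, the network also reported the orange and pink rings as the yellow and green drums. I told them apart by colour.

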